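# Seat the scope's lens barrel in the V-rest and hold it down

## Robot

A 7-joint arm with a two-finger parallel gripper is mounted at the origin on a cart in front of the work surface, level with it; the furniture and walls round the work are solid. World frame = base frame: x ahead of the robot, y to its left, z up, the work surface at z = 0. Lengths are in m, angles in rad, forces in N, time in s.
With the tool pointing down it reaches from about 0.4 to 0.9 m from the base axis. Payload 5.5 kg.
Tool frame: the origin (TCP) lies midway between the tips of the shut fingers; the grasp point (between the pads) lies 19 mm behind it (manip.grip_depth is the distance from the TCP to the grasp point, in m); z points along the fingers, y is the line along which they close (so a half turn about z gives the same grasp; the last joint's range is limited). The gripper opens to 92 mm and grips with 3 to 60 N. Pads are 19 mm wide; open, the fingers measure 130 mm over their backs; the gripper's body (75 mm by 190 mm) begins 47 mm behind the grasp point.
Start: joints at [-1.02, 0.501, -0.427, 1.55, 0.221, 1.138, -0.21], TCP at [0.184, 0.623, 0.227] pointing down, gripper open.
Joint ranges: [-2.88, 2.88], [-0.31, 2.03], [-1.54, 1.56], [0.2, 2.42], [-1.41, 4.55], [0.19, 2.02], [-2.57, 2.57]. Speed limits (rad/s): [2.57, 2.57, 3.14, 3.14, 3.14, 3.14, 3.14].

## Interface

Orientations are given as a unit quaternion [x, y, z, w].
In Python, from bench import manip, effector, viewer gives the robot as it stands. Calls block until the motion is done:
- manip.move_pose(position, orientation): joint-space move of the TCP to a pose.
- manip.servo_line(position, ori=None, vel=0.15): straight line of the TCP; ori=None keeps the orientation; vel is the mean speed in m/s.
- manip.movej(angles): joint-space move.
- effector.open_jaws() and effector.close(f_grip=None): open the fingers fully, or close them until they stop; f_grip is the grip in N (None keeps the last).
- manip.sleep(seconds).
- manip.solve_ik(position, orientation): joint angles nearest the present ones, or None.
- viewer.get_image(name): name is "scene" or "top"; returns the picture (400x640x3 uint8, red, green, blue); there is no depth.
- viewer.get_calibration(name): a dict with "vfov" (degrees; the focal length in pixels is half the picture's height over the tangent of half this angle, whatever the lens; pixels are square), "cx", "cy" (the principal point, pixels), "eye" and "attitude" of the camera in the world. Camera axes: x right, y down, z forward; pixel columns grow to the right and rows downward; lengths in m; the calibration is good to about 2 mm. A picture is of the moment at which its call begins. get_calibration takes no time and is no camera call.
A pose or a line that the arm cannot do raises manip.PlanningError and nothing moves.
- manip.hand_in(): hands the job in; it is judged then, once.
Readings, each from a call of its own:
- manip.current_clock(): time.
- manip.current_q(): joint angles.
- manip.current_joint_velocities(): joint speeds.
- manip.current_tau(): joint torques, N m.
- manip.current_tool_pos(): TCP position.
- manip.current_tcp_rot(): TCP orientation.
- manip.current_force(): force on the tool from outside, world axes, zero at the start.
- manip.current_wrist_torque(): the same for the moment, N m.
- manip.current_finger_gap(): finger opening in m.
- manip.current_gripper_force(): force on a finger pad.
Only numpy, scipy, OpenCV 4.12 (cv2) and the standard library are available. Lean on these libraries where they do the work, as an engineer would, in place of code of your own. Each camera call takes 0.05 s, during which the arm holds its last target. There are 200 camera calls.

## Task

I want to tighten the lens ring of the scalp scope and need your hand to hold it. First take the short lens tube out of the V-rest and lay it in the free place of the rack, in a neat row beside the two short tubes there; then lay the long lens barrel from the worktop centrally in the V-rest with its hexagonal collar clear of the cheeks, press it down firmly and evenly on both slopes (about a kilo and a half's push) and finish like that, still holding it pressed down. Leave the other two tubes and everything else on the worktop as they are.

Things in the scene. Friction and masses are not known exactly. Their poses are not given: they have to be found in the camera images.
- barrel_mid (a point): Centre of the long lens barrel's round part, on its axis (own x along the axis). Black cylinder 36 mm in diameter, 130 mm long, dark rims and glass ends, about 0.12 kg, with a hexagonal collar at the +x end. It starts lying on the worktop, this point 18 mm up, about straight ahead of the robot; it may lie in the V-rest either way round.
- barrel: The long lens barrel (origin 18 mm from its axis, beside barrel_mid). Its hexagonal collar reaches from 65 to 79 mm from barrel_mid along own +x; 36 mm across flats (level with the round part), 41.6 mm across corners; it stops the barrel rolling.
- tube_a_mid (a point): Centre of the short lens tube that lies in the V-rest at the start, 39.8 mm above the worktop. Plain black cylinder, 28 mm in diameter, 96 mm long, 0.08 kg, own x along its axis. Its middle bridges the 56 mm gap between the V-rest's cheeks, where fingers can take it.
- tube_a: The short tube from the V-rest (origin 14 mm from its axis; see tube_a_mid).
- tube_b_mid (a point): Centre of an equal short tube already in the rack's middle place (stays there).
- tube_c_mid (a point): Centre of an equal short tube already in the rack's end place on the rack's -y side (stays there).
- vrest_seat (a point): Where the long barrel's centre (barrel_mid) lies when seated in the V-rest, 45.5 mm above the worktop. x runs along the groove, z up. The V-rest is grey metal, fixed: a base plate 124 x 84 x 6 mm and two cheeks, 28 to 52 mm either side of x = 0 and 62 mm wide in y, tops 42 mm up; between them an open gap of 56 mm down to the base plate, room for fingers.
- vrest_left: The V-rest's slopes on the +y side of the groove (origin on the worktop below the seat). Each cheek has a 90-degree V, symmetric about the vertical; its bottom is 20 mm above the worktop and its slopes, polished and slippery (friction about 0.15), run out to 22 mm either side.
- vrest_right: The V-rest's slopes on the -y side of the groove (same origin).
- rack_free (a point): Where the short tube's centre lies in the rack's free place, 38.2 mm above the worktop. x along a tube lying there, y along the row, z up. It is the rack's end place on its +y side; the occupied places are at y = -72 and -144 mm from here. On each rail two ribs, 4 mm high and 22 mm apart, cradle a tube.
- rack: Fixed grey plastic rack, 108 x 226 mm, origin on the worktop at its centre. Two rails along y, 16 mm wide, centred at x = -36 and +36 mm, tops 24 mm above the worktop; between them a 56 mm gap, room for fingers, down to a base plate 5 mm thick.
- comb: Black tail comb 222 mm long lying crosswise behind the barrel; leave alone. (Over the worktop's back, from about 0.58 m ahead of the robot's base, hang a lamp and wall shelves, about 0.39 m up and higher: keep the arm in front of them.)
- timer: Round twist timer, 62 mm across, 37 mm high, behind on the right; leave alone.
- clip: Black hair clip 104 mm long, behind the barrel, a little to the left; leave alone.
- pot: Flat round lidded pot, 84 mm across, 27 mm high, behind on the left; leave alone.
- bottle: Small dropper bottle, 33 mm across, 102 mm high, behind on the right; leave alone.
There are look-alikes about, which are no part of the job. Leave any blue look-alike of the tube_a alone.

How it is judged:
By the outcome, as a careful person would: the job done as asked, in the order asked, and still so for the second after the job is handed in, while the arm keeps its last pose, push and grip.
It also fails if it takes over 62 s, if anything falls off the work surface, if the arm or the gripper's body presses on something with over 40 N, if the wrist force passes 120 N, or if a joint passes its speed limit or range.

## Working session

There is one attempt and no reset: what is moved stays moved. The work goes in short steps, each a Python script; the robot and the scene stay as the last script left them, time stands still between calls to the robot, and variables do not carry over. Pictures are saved under pics/ and viewed, at most 10 in all, crops included, and the job is handed in when it is done.

```bash
ls; mkdir -p pics; python3 - <<'E'
from bench import manip, effector, viewer
import cv2
for n in("scene","top"):
    im=viewer.get_image(n); cv2.imwrite(f"pics/{n}0.png",im[:,:,::-1]); print(n,viewer.get_calibration(n))
print(manip.current_tcp_rot(),manip.current_clock(),manip.current_finger_gap(),manip.grip_depth)
E
```

```text
pics
scene {'vfov': 42.88015558734381, 'cx': 318.8778047640561, 'cy': 189.66671490840204, 'eye': array([-0.49426998,  0.6283769 ,  0.72053843]), 'attitude': array([-0.43327451,  0.74141733, -0.44249864,  0.25839601])}
top {'vfov': 53.18947537326625, 'cx': 319.8031063120733, 'cy': 203.99030182536282, 'eye': array([0.38540915, 0.05074352, 1.25746389]), 'attitude': array([-0.69873521,  0.71155355, -0.05461323,  0.04977988])}
[ 1.43353878e-01  9.89671129e-01 -8.32223494e-04 -1.69023138e-04] 0.1 0.09176337856448373 0.0188
```

View pics/scene0.png

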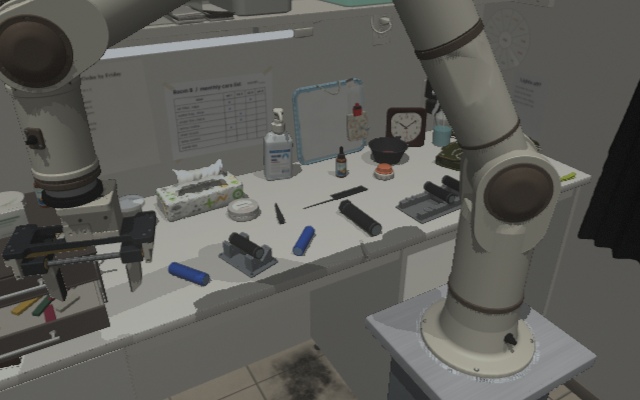

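View pics/top0.png

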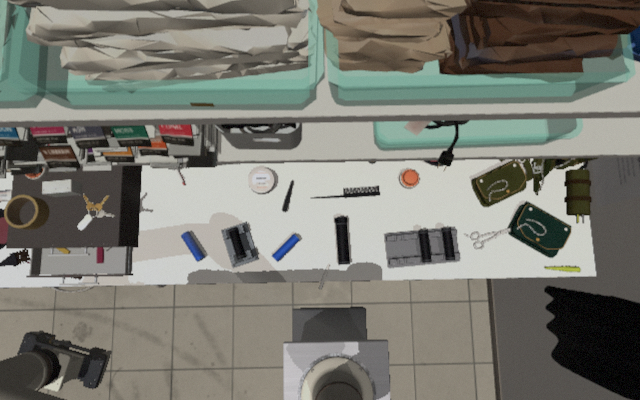

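The tube_a candidates in the top view are the black tube in the V-rest (240,243), blue tubes at (193,247) and (287,247), and the rack tubes at (432,246) and (451,245). I choose the black one in the V-rest. The long barrel is at (343,240), with the collar apparently at its lower end. I'll check both in a close crop.

```bash
cat > h.py <<'E'
import numpy as np, cv2
from scipy.spatial.transform import Rotation as R
from bench import manip, effector, viewer
def f(c): return 200/np.tan(np.radians(c['vfov'])/2)
def ray(n,uv,z):
    c=viewer.get_calibration(n); d=R.from_quat(c['attitude']).apply([(uv[0]-c['cx'])/f(c),(uv[1]-c['cy'])/f(c),1.])
    e=np.array(c['eye']); return e+d*(z-e[2])/d[2]
def proj(n,p):
    c=viewer.get_calibration(n); q=R.from_quat(c['attitude']).inv().apply(np.array(p)-c['eye'])
    return q[:2]/q[2]*f(c)+[c['cx'],c['cy']]
def down(yaw):  # tool y (closing) direction at world angle yaw; z down
    y=np.array([np.cos(yaw),np.sin(yaw),0]); z=np.array([0,0,-1.]); x=np.cross(y,z)
    return R.from_matrix(np.c_[x,y,z]).as_quat()
E
python3 - <<'E'
from h import *
im=cv2.imread("pics/top0.png")
cv2.imwrite("pics/crop_top.png",cv2.resize(im[205:285,175:475],None,fx=2.66,fy=2.66,interpolation=cv2.INTER_CUBIC))
g=im.max(2)
def blobs(x0,x1,y0,y1,t,z,lab):
    m=(g[y0:y1,x0:x1]<t).astype(np.uint8)
    cs,_=cv2.findContours(m,cv2.RETR_EXTERNAL,cv2.CHAIN_APPROX_NONE)
    for c in cs:
        if cv2.contourArea(c)<60: continue
        r=cv2.minAreaRect(c); b=cv2.boxPoints(r)+[x0,y0]
        P=np.array([ray("top",p,z) for p in b]); e=P-np.roll(P,-1,0)
        print(lab,np.array(r[0])+[x0,y0],cv2.contourArea(c),'ctr',P.mean(0).round(4),'sides',np.linalg.norm(e,axis=1).round(4)[:2],'ang',np.degrees(np.arctan2(e[:2,1],e[:2,0])).round(1))
for t in(40,55,70):
    blobs(215,265,215,272,t,.045,f'vr{t}'); blobs(325,362,205,275,t,.02,f'bar{t}'); blobs(380,470,220,272,t,.042,f'rack{t}')
for t in(150,):
    blobs(215,265,215,272,t,.005,f'vrest{t}'); blobs(380,470,220,272,t,.024,f'RACK{t}')
E
```

```text
vr40 [236.95000076 242.84999847] 220.5 ctr [0.4518 0.2933 0.045 ] sides [0.0285 0.0914] ang [107.6  18.9]
bar40 [341.76264572 239.70233917] 376.5 ctr [ 0.4573 -0.0252  0.02  ] sides [0.0348 0.1397] ang [92.6  1.9]
rack40 [424.57423401 245.55676651] 201.0 ctr [ 0.4334 -0.2747  0.042 ] sides [0.027  0.0916] ang [96.5  4.3]
rack40 [448.00999451 243.56999969] 203.5 ctr [ 0.4381 -0.3463  0.042 ] sides [0.0274 0.092 ] ang [97.   4.3]
vr55 [239.65000343 241.94999886] 332.0 ctr [0.4544 0.2852 0.045 ] sides [0.0476 0.0953] ang [107.6  18.8]
bar55 [341.96700287 240.03807068] 439.0 ctr [ 0.4563 -0.0258  0.02  ] sides [0.0349 0.143 ] ang [93.1  2.4]
rack55 [424.8225174  245.86511421] 258.5 ctr [ 0.4325 -0.2754  0.042 ] sides [0.0317 0.0944] ang [96.7  4.4]
rack55 [447.88728333 243.51734161] 248.0 ctr [ 0.4383 -0.3459  0.042 ] sides [0.0293 0.0977] ang [97.7  5. ]
vr70 [240.6206913  242.55172348] 431.0 ctr [0.4526 0.2822 0.045 ] sides [0.0658 0.1042] ang [111.1  22. ]
bar70 [341.96700287 240.03807068] 457.0 ctr [ 0.4563 -0.0258  0.02  ] sides [0.0354 0.1434] ang [93.1  2.4]
rack70 [422.5 246. ] 296.0 ctr [ 0.4322 -0.2683  0.042 ] sides [0.0519 0.0967] ang [89.  -3.4]
rack70 [447.7434845 243.5334568] 283.0 ctr [ 0.4382 -0.3455  0.042 ] sides [0.0315 0.0973] ang [96.4  3.6]
vrest150 [240.10000229 244.29999924] 1053.0 ctr [0.4495 0.2914 0.005 ] sides [0.0904 0.1232] ang [107.7  18.6]
RACK150 [421.52022934 246.21236229] 2414.0 ctr [ 0.4324 -0.2702  0.024 ] sides [0.2289 0.1102] ang [94.4  1.5]
```

View pics/crop_top.png

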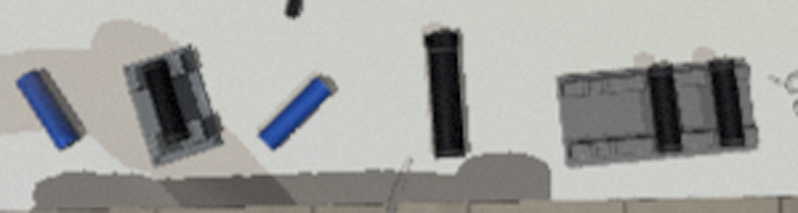

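The crop shows the black tube (165,98 in the crop) in the grey V-rest between two blue decoys at (48,108) and (297,112). The barrel is at (447,95) with its collar at the far end. The two rack tubes are at (663,108) and (727,103), with the free place to their left. I'll move above the V-rest and check the estimates in both views.

```bash
cat >> h.py <<'E'
# estimates
TA=np.array([.452,.2943,.0398]); AV=np.radians(18.8)
TB=np.array([.4335,-.2757,.0382]); TC=np.array([.4383,-.3475,.0382]); AR=np.radians(4.0)
BM=np.array([.449,-.0262,.018]); AB=np.radians(2.5)
E
python3 - <<'E'
from h import *
for nm,p,a in (("V",TA+[0,0,-.009],AV),("Vhi",TA+[0,0,.09],AV),("B",[.449,-.026,.003],AB),("Rk",[.4287,-.204,.03],AR)):
    q=manip.solve_ik(p,down(a+np.pi/2)); print(nm,None if q is None else np.round(q,2))
t=manip.current_clock()
manip.move_pose([TA[0],TA[1],.13],down(AV+np.pi/2)); print(manip.current_clock()-t,manip.current_tool_pos(),manip.current_force())
def ends(p,a,l0,l1,r):
    u=np.array([np.cos(a),np.sin(a),0]); n=np.array([-u[1],u[0],0]); return [p+u*s+n*k for s,k in((l0,r),(l1,r),(l1,-r),(l0,-r))]
for n,(x0,y0,x1,y1) in dict(scene=(210,160,480,290),top=(200,200,470,285)).items():
    im=viewer.get_image(n)[:,:,::-1].copy(); cv2.imwrite(f"pics/{n}1.png",im)
    s=2.9; c=cv2.resize(im[y0:y1,x0:x1],None,fx=s,fy=s,interpolation=cv2.INTER_CUBIC)
    for p,a,l0,l1,r in((TA,AV,-.048,.048,.014),(BM,AB,-.065,.079,.018),(TB,AR,-.048,.048,.014),(TC,AR,-.048,.048,.014),(2*TB-TC,AR,-.048,.048,.014)):
        P=np.array([proj(n,e) for e in ends(p,a,l0,l1,r)]); P=((P-[x0,y0]+.5)*s-.5)
        cv2.polylines(c,[P.round().astype(int)],True,(0,0,255),1)
    cv2.imwrite(f"pics/{n}1o.png",c); 
a,b=cv2.imread("pics/scene1o.png"),cv2.imread("pics/top1o.png"); w=min(a.shape[1],b.shape[1]); o=np.vstack([a[:,:w],b[:,:w]]); print(o.shape)
cv2.imwrite("pics/o1.png",o[:600])
E
```

```text
V [-0.31  0.59 -0.4   1.96  0.35  0.66  0.97]
Vhi [-0.28  0.43 -0.43  1.91  0.23  0.85  1.07]
B [ 0.13  0.51 -0.16  2.18  0.17  0.46  1.46]
Rk [ 0.25  0.48  0.16  2.13 -0.14  0.54  2.16]
1.5999999999999999 [0.45171166 0.2956909  0.13036934] [0.66232883 0.31994438 0.65958574]
(623, 783, 3)
```

View pics/o1.png

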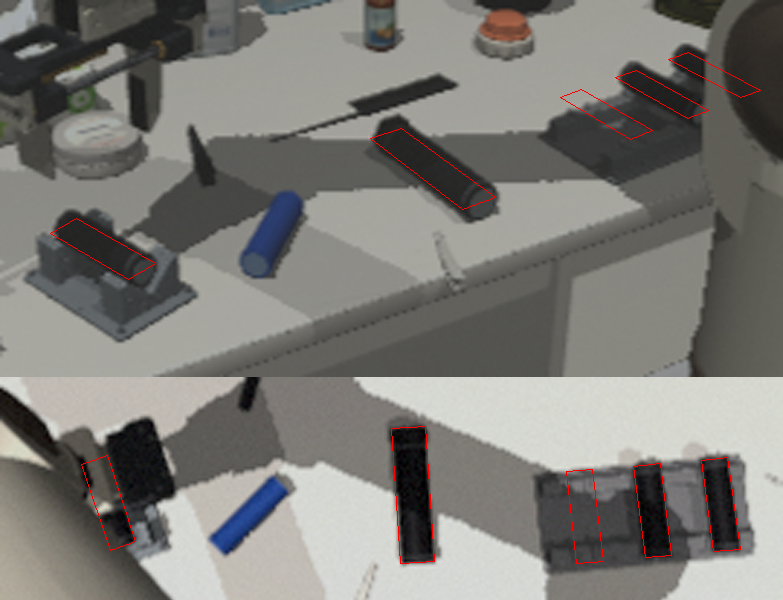

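The overlay agrees in both views: tube_a, the barrel, both rack tubes and the free place all sit within a few mm of their outlines. Next I'll check which end the collar is on, then grasp tube_a.

```bash
python3 - <<'E'
from h import *
im=cv2.imread("pics/top0.png").max(2).astype(np.float32)
u=np.array([np.cos(AB),np.sin(AB),0]); n=np.array([-u[1],u[0],0])
for s in np.arange(-.075,.09,.006):
    k=np.arange(-.035,.0351,.0005); P=np.array([proj("top",BM+u*s+n*j) for j in k],np.float32)
    v=cv2.remap(im,P[None,:,0],P[None,:,1],cv2.INTER_LINEAR)[0]; w=k[v<110]
    print(round(s*1000),*( (w.min()*1e3,w.max()*1e3,(w.max()-w.min())*1e3) if len(w) else ()),v.min())
manip.servo_line(TA+[0,0,-.010],vel=.08); print(manip.current_tool_pos(),manip.current_force())
effector.close(20); print(manip.current_finger_gap(),manip.current_gripper_force(),manip.current_tool_pos(),manip.current_force(),manip.current_clock())
E
```

```text
-75 120.96875
-69 120.93848
-63 -17.99999999999999 16.500000000000043 34.50000000000003 37.25
-57 -19.99999999999999 17.500000000000043 37.500000000000036 20.451172
-51 -20.49999999999999 17.500000000000043 38.000000000000036 7.7001953
-45 -20.49999999999999 18.000000000000043 38.500000000000036 9.474609
-39 -19.49999999999999 17.500000000000043 37.000000000000036 10.40625
-33 -19.99999999999999 17.500000000000043 37.500000000000036 7.6171875
-27 -20.49999999999999 17.500000000000043 38.000000000000036 16.523438
-21 -20.99999999999999 17.000000000000043 38.000000000000036 15.828125
-15 -20.49999999999999 17.000000000000043 37.500000000000036 10.125
-9 -20.49999999999999 17.500000000000043 38.000000000000036 9.649414
-3 -20.49999999999999 17.500000000000043 38.000000000000036 17.34375
3 -18.99999999999999 17.500000000000043 36.500000000000036 11.125
9 -19.49999999999999 17.500000000000043 37.000000000000036 14.558594
15 -20.49999999999999 17.500000000000043 38.000000000000036 17.578125
21 -20.49999999999999 17.000000000000043 37.500000000000036 15.3671875
27 -20.49999999999999 17.000000000000043 37.500000000000036 16.34375
33 -20.49999999999999 17.500000000000043 38.000000000000036 11.5625
39 -20.49999999999999 17.000000000000043 37.500000000000036 13.453125
45 -19.49999999999999 18.000000000000043 37.500000000000036 6.9765625Traceback (most recent call last):
  File "<stdin>", line 5, in <module>
  File "h.py", line 9, in proj
    c=viewer.get_calibration(n); q=R.from_quat(c['attitude']).inv().apply(np.array(p)-c['eye'])
ValueError: time passes only in moves, steps and waits
```

```bash
sed -i 's/^def f(c)/_C={n:viewer.get_calibration(n) for n in ("top","scene")}\ndef f(c)/; s/c=viewer.get_calibration(n);/c=_C[n];/' h.py; python3 - <<'E'
from h import *
im=cv2.imread("pics/top0.png").max(2).astype(np.float32)
u=np.array([np.cos(AB),np.sin(AB),0]); n=np.array([-u[1],u[0],0])
for s in np.arange(.045,.09,.004):
    k=np.arange(-.035,.0351,.0005); P=np.array([proj("top",BM+u*s+n*j) for j in k],np.float32)
    v=cv2.remap(im,P[None,:,0],P[None,:,1],cv2.INTER_LINEAR)[0]; w=k[v<110]
    print(round(s*1000),*( (w.min()*1e3,w.max()*1e3) if len(w) else ()),v.min())
manip.servo_line(TA+[0,0,-.010],vel=.08); print(manip.current_tool_pos(),manip.current_force())
effector.close(20); print(manip.current_finger_gap(),manip.current_gripper_force(),manip.current_tool_pos(),manip.current_force(),manip.current_clock())
E
```

```text
45 -19.49999999999999 18.000000000000043 6.9765625
49 -19.99999999999999 17.500000000000043 13.169922
53 -19.99999999999999 17.500000000000043 16.011719
57 -20.49999999999999 17.500000000000043 30.24121
61 -21.499999999999993 18.000000000000043 25.675781
65 -22.499999999999993 19.500000000000046 15.1484375
69 -22.999999999999993 20.000000000000046 7.2578125
73 -22.999999999999993 20.000000000000046 13.0859375
77 -20.99999999999999 19.000000000000046 28.46875
81 -10.999999999999982 7.500000000000035 68.456055
85 146.20312
89 183.68164
[0.45241287 0.29459817 0.03033567] [-0.01141232  0.16311294 -1.06874182]
0.027326056596683704 19.979073107242584 [0.45197537 0.29452645 0.02983836] [0.16736922 1.36622626 0.30443831] 4.2167
```

The collar is confirmed at the far (+x) end, and tube_a is gripped. Full opening would reach tube b in the rack, because the finger backs sit at 65 mm and tube b starts at 58 mm. So I'll release with the hand tilted about 22° about the tube's axis, to clear it.

```bash
cat >> h.py <<'E'
def tilted(a,t):  # closing dir at a+90deg, -n side finger raised by t
    u=np.array([np.cos(a),np.sin(a),0]); n=np.array([-u[1],u[0],0]); k=np.array([0,0,1.])
    y=n*np.cos(t)-k*np.sin(t); z=-n*np.sin(t)-k*np.cos(t)
    return R.from_matrix(np.c_[np.cross(y,z),y,z]).as_quat(), z
FR=2*TB-TC
E
python3 - <<'E'
from h import *
q,d=tilted(AR,np.radians(22.5))
p=manip.current_tool_pos(); manip.servo_line([p[0],p[1],.15],vel=.15)
print(manip.current_force(),manip.current_finger_gap())
manip.move_pose(FR+d*.01+[0,0,.09],q); print(manip.current_clock())
manip.servo_line(FR+d*.01+[0,0,.02],vel=.12)
print(manip.current_tool_pos()-(FR+d*.01),manip.current_force(),manip.current_clock())
ims=[viewer.get_image(n)[:,:,::-1].copy() for n in("scene","top")]
s=4;o=[]
for im,n,(x0,y0) in zip(ims,("scene","top"),((380,150),(370,205))):
    cv2.imwrite(f"pics/{n}2.png",im)
    c=cv2.resize(im[y0:y0+75,x0:x0+110],None,fx=s,fy=s,interpolation=cv2.INTER_CUBIC)
    for C in(FR,FR+[0,0,.02]):
        uu=np.array([np.cos(AR),np.sin(AR),0]); nn=np.array([-uu[1],uu[0],0])
        P=np.array([proj(n,C+uu*a+nn*b) for a,b in((-.048,.014),(.048,.014),(.048,-.014),(-.048,-.014))])
        cv2.polylines(c,[((P-[x0,y0]+.5)*s-.5).round().astype(int)],True,(0,0,255) if C[2]<.05 else (0,255,255),1)
    o.append(c)
cv2.imwrite("pics/o2.png",np.vstack(o))
E
```

```text
[ 0.21598735  0.07009793 -0.84991177] 0.02718103062107417
6.975
[0.00043435 0.00024837 0.02017619] [ 1.56280152  0.40974456 -1.15974231] 7.7083
```

View pics/o2.png

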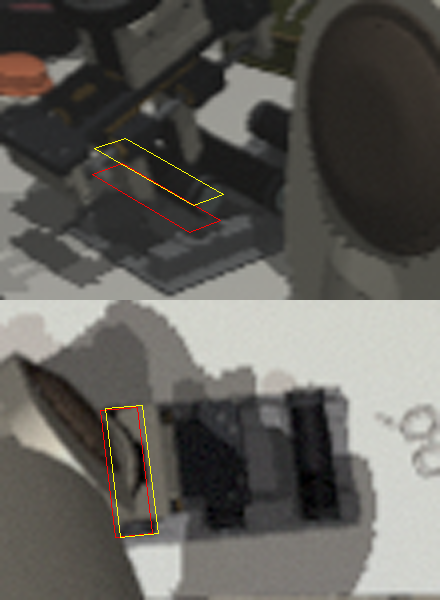

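The held tube matches the outline: its near end is at about (210,190) in the scene crop, over the free place. I'll lower it until contact, then release.

```bash
python3 - <<'E'
from h import *
q,d=tilted(AR,np.radians(22.5)); T=FR+d*.01
f0=np.array(manip.current_force())
manip.servo_line(T+[0,0,.005],vel=.06)
for h in (.003,.002,.001,0,-.001):
    manip.servo_line(T+[0,0,h],vel=.02); F=np.array(manip.current_force())-f0; print(h,F.round(2),(manip.current_tool_pos()-T).round(4))
    if F[2]>3: break
effector.open_jaws(); print('open',manip.current_finger_gap(),(np.array(manip.current_force())-f0).round(2))
p=np.array(manip.current_tool_pos())
manip.servo_line(p-d*.09,vel=.15); print(manip.current_clock(),manip.current_force())
manip.move_pose(BM+[0,-.0008,.10],down(AB+np.pi/2)); print(manip.current_clock(),manip.current_tool_pos())
for n in("scene","top"): cv2.imwrite(f"pics/{n}3.png",viewer.get_image(n)[:,:,::-1])
a=cv2.imread("pics/scene3.png")[140:250,340:500]; b=cv2.imread("pics/top3.png")[205:285,340:500]
cv2.imwrite("pics/o3.png",cv2.resize(np.vstack([a,b]),None,fx=3.1,fy=3.1,interpolation=cv2.INTER_CUBIC))
E
```

```text
0.003 [ 0.12  1.42 -1.04] [ 0.0001 -0.      0.0031]
0.002 [ 0.37  0.1  -0.05] [ 0.    -0.     0.002]
0.001 [-0.04  0.31  0.09] [ 0.    -0.     0.001]
0 [0.59 0.26 3.33] [ 0.0002 -0.0003  0.0003]
open 0.09149572465792234 [ 0.81  1.37 -0.34]
11.0833 [-0.41877894 -0.44076159 -0.10391991]
11.7083 [ 0.44780146 -0.02848022  0.11689322]
```

View pics/o3.png

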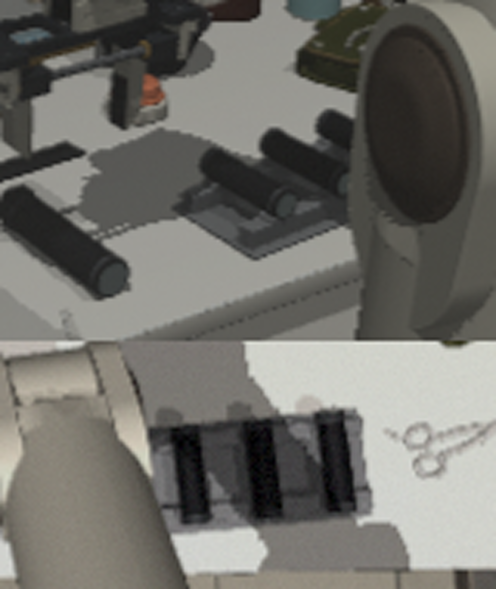

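Tube a lies in the row beside b and c, evenly spaced, at (193,475), (262,468) and (337,460) in the crop's top view. I'll check the alignment in numbers and measure the now empty V-rest for its axial centre.

```bash
python3 - <<'E'
from h import *
im=cv2.imread("pics/top3.png"); g=im.max(2)
def rects(x0,x1,y0,y1,t,z,ma):
    cs,_=cv2.findContours((g[y0:y1,x0:x1]<t).astype(np.uint8),cv2.RETR_EXTERNAL,cv2.CHAIN_APPROX_NONE)
    for c in cs:
        if cv2.contourArea(c)<ma: continue
        b=cv2.boxPoints(cv2.minAreaRect(c))+[x0,y0]; P=np.array([ray("top",p,z) for p in b]); e=P-np.roll(P,-1,0)
        print(t,P.mean(0).round(4),np.linalg.norm(e,axis=1)[:2].round(4),np.degrees(np.arctan2(e[:2,1],e[:2,0])).round(1))
for t in(40,50): rects(380,470,215,275,t,.039,60)
print('vrest')
for t in(120,150,165): rects(210,270,210,275,t,.006,600)
o=[cv2.resize(cv2.imread(f"pics/{n}3.png")[y:y+70,x:x+80],None,fx=5,fy=5,interpolation=cv2.INTER_CUBIC) for n,x,y in(("top",200,208),("scene",205,215))]
S=np.hstack(o)
u=np.array([np.cos(AV),np.sin(AV),0]); nn=np.array([-u[1],u[0],0]); C=TA*[1,1,0]
for i,(n,x,y) in enumerate((("top",200,208),("scene",205,215))):
    for hx,hy,z,col,cx in((.062,.042,.006,(0,0,255),0),(.012,.031,.042,(0,255,0),.04),(.012,.031,.042,(0,255,0),-.04)):
        P=np.array([proj(n,C+[0,0,z]+u*(cx+a*hx)+nn*b*hy) for a,b in((1,1),(1,-1),(-1,-1),(-1,1))])
        cv2.polylines(S,[((P-[x,y]+.5)*5-.5+[400*i,0]).round().astype(int)],True,col,1)
cv2.imwrite("pics/o4.png",S)
E
```

```text
40 [ 0.4323 -0.2033  0.039 ] [0.0278 0.0866] [97.1  5.3]
40 [ 0.4321 -0.273   0.039 ] [0.0322 0.0945] [96.7  4.5]
40 [ 0.4377 -0.346   0.039 ] [0.0306 0.0925] [96.   3.3]
50 [ 0.431  -0.2121  0.039 ] [0.0526 0.0926] [98.4  6.5]
50 [ 0.4343 -0.2792  0.039 ] [0.0595 0.0994] [104.7  12.7]
50 [ 0.4377 -0.3401  0.039 ] [0.0425 0.0974] [96.1  3.3]
vrest
150 [0.45   0.2909 0.006 ] [0.0894 0.1221] [107.7  18.6]
165 [0.451  0.2913 0.006 ] [0.0914 0.1261] [107.7  18.6]
```

View pics/o4.png

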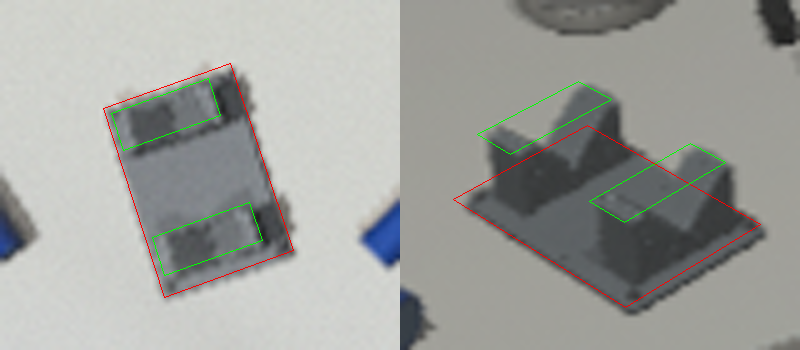

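Rack spacing is good at 70–73 mm, and the V-rest outline fits in the top view to about 1 mm. The scene view is about 1 px off, which is within calibration. Next I'll grasp the barrel at its middle and carry it over the V-rest.

```bash
python3 - <<'E'
from h import *
G=BM+[0,-.0008,0]
manip.servo_line([G[0],G[1],.004],vel=.10); print(manip.current_tool_pos(),manip.current_force())
effector.close(45); print(manip.current_finger_gap(),manip.current_gripper_force(),manip.current_tool_pos(),manip.current_force())
p=manip.current_tool_pos(); manip.servo_line([p[0],p[1],.14],vel=.15); print(manip.current_force(),manip.current_clock())
h=-.014  # TCP below axis
manip.move_pose([TA[0],TA[1],.13],down(AV+np.pi/2))
manip.servo_line([TA[0],TA[1],.0455+h+.025],vel=.08)
manip.sleep(.3); print(manip.current_tool_pos(),manip.current_force(),manip.current_finger_gap(),manip.current_clock())
o=[]
u=np.array([np.cos(AV),np.sin(AV),0]); nn=np.array([-u[1],u[0],0])
for n,x,y in(("top",200,200),("scene",200,190)):
    im=viewer.get_image(n)[:,:,::-1].copy(); cv2.imwrite(f"pics/{n}5.png",im); c=cv2.resize(im[y:y+100,x:x+80],None,fx=5,fy=5,interpolation=cv2.INTER_CUBIC)
    C=np.array([TA[0],TA[1],.0455+.025])
    P=np.array([proj(n,C+u*a+nn*b) for a,b in((-.065,.018),(.065,.018),(.079,.018),(.079,-.018),(.065,-.018),(.065,.018),(.065,-.018),(-.065,-.018))])
    cv2.polylines(c,[((P-[x,y]+.5)*5-.5).round().astype(int)],True,(0,0,255),1); o.append(c)
cv2.imwrite("pics/o5.png",np.hstack(o))
E
```

```text
[ 0.44952698 -0.02700187  0.00447453] [ 0.41237968 -0.03496149  0.78553556]
0.0353074612509196 45.000484585762024 [ 0.44895646 -0.02700235  0.0039721 ] [0.09291848 0.08851886 0.92380429]
[ 0.27508869 -0.25559072 -1.03297389] 15.0833
[0.45228505 0.29436475 0.05687473] [-0.38572173 -0.16664382 -1.72232015] 0.035088544443845154 17.675
```

View pics/o5.png

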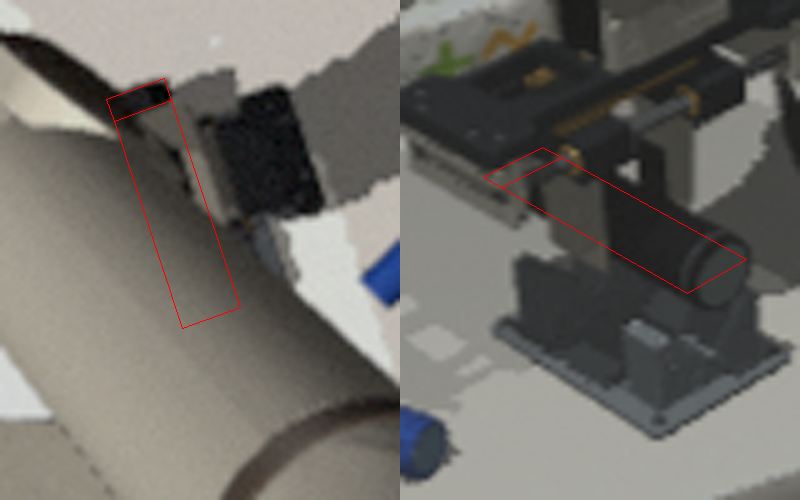

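In the scene view the barrel's end face is at (723,272) and its collar at the top in the top view, about 1 px from the expected outline. So it is centred over the groove. I'll lower it until contact, press, and correct any side load.

```bash
cat > press.py <<'E'
from h import *
u=np.array([np.cos(AV),np.sin(AV),0]); nn=np.array([-u[1],u[0],0])
def F():
    L=[]
    for _ in range(6): L.append(list(manip.current_force())+list(manip.current_wrist_torque())); manip.sleep(.03)
    m=np.mean(L,0); return np.array([m[:3]@u,m[:3]@nn,m[2],m[3:]@u,m[3:]@nn])
E
python3 - <<'E'
from press import *
T=np.array([TA[0],TA[1],.0315]); f0=F(); print('air',f0.round(2))
manip.servo_line(T+[0,0,.004],vel=.06)
z=.003
while z>-.012:
    manip.servo_line(T+[0,0,z],vel=.02); f=F()-f0; print(round(z,4),f.round(2),((manip.current_tool_pos()-T)*1e3).round(2))
    if f[2]>5 or abs(f[1])>8: break
    z-=.001 if f[2]<1 else .0005
print(manip.current_clock(),manip.current_finger_gap())
E
```

```text
air [-0.27  0.17 -1.16  0.06  0.03]
0.003 [ 0.32  0.14 -0.06 -0.   -0.02] [0.14 0.05 3.18]
0.002 [ 0.09 -0.23  0.2  -0.   -0.01] [-0.01  0.03  2.01]
0.001 [ 0.08 -0.21  0.04 -0.01 -0.02] [ 0.03 -0.01  1.  ]
0.0 [-0.46  0.18  4.01  0.01  0.16] [0.19 0.19 0.25]
-0.0005 [-1.44 -0.38  8.9  -0.07  0.39] [0.28 0.2  0.12]
20.725 0.03508877697006134
```

Contact came at the expected height with almost no side load. The moment suggests the near cheek touched first. I'll release so the barrel settles in the V, regrip it, and press.

```bash
python3 - <<'E'
from press import *
T=np.array([TA[0],TA[1],.0315])
manip.servo_line(T+[0,0,.0002],vel=.02); print('pre',F().round(2))
effector.open_jaws(); manip.sleep(.3); f0=F(); print('free',f0.round(2))
effector.close(45); print('grip',(F()-f0).round(2),manip.current_finger_gap(),((manip.current_tool_pos()-T)*1e3).round(2))
z=.0002
for i in range(30):
    f=F()-f0; print(round(z*1e3,2),f.round(2),((manip.current_tool_pos()-T)*1e3).round(2))
    if f[2]>9 or abs(f[1])>6: break
    z-=.0004; manip.servo_line(T+[0,0,z],vel=.02)
print(manip.current_clock())
E
```

```text
pre [-0.07  0.39  4.47  0.08  0.13]
free [ 0.04  0.25 -0.15  0.05 -0.01]
grip [-0.06  0.67  0.57  0.19  0.05] 0.035183190051469686 [-0.    0.19  0.24]
0.2 [0.01 0.82 0.34 0.24 0.04] [-0.01  0.2   0.27]
-0.2 [-1.85  0.75  5.54  0.25  0.38] [0.02 0.24 0.13]
-0.6 [-2.92  0.6   9.03  0.17  0.6 ] [0.03 0.26 0.09]
24.925
```

The side load is small. The growing moment matches the small axial force acting at the wrist's lever arm, so contact is central. I'll press on to about 15 N, trimming the axial and lateral loads.

```bash
python3 - <<'E'
from press import *
T=np.array([TA[0],TA[1],.0315]); f0=np.array([.04,.25,-.15,.05,-.01])
a=b=0.; z=-.0006
for i in range(14):
    f=F()-f0; print(np.round([a*1e3,b*1e3,z*1e3],2),f.round(2))
    e=15.0-f[2]
    if abs(e)<.7 and abs(f[0])<1 and abs(f[1])<.8: break
    z-=np.clip(e/14000,-.0004,.0004); a+=np.clip(f[0]/15000,-.0002,.0002); b+=np.clip(f[1]/20000,-.0002,.0002)
    manip.servo_line(T+u*a+nn*b+[0,0,z],vel=.02)
print(((manip.current_tool_pos()-T)*1e3).round(2),manip.current_finger_gap(),manip.current_gripper_force(),manip.current_clock())
for n in("scene","top"): cv2.imwrite(f"pics/{n}6.png",viewer.get_image(n)[:,:,::-1])
A=cv2.imread("pics/scene6.png")[140:290,200:460]; cv2.imwrite("pics/o6.png",cv2.resize(A,None,fx=3,fy=3,interpolation=cv2.INTER_CUBIC))
E
```

```text
[ 0.   0.  -0.6] [-2.63  0.61  9.36  0.17  0.6 ]
[-0.18  0.03 -1.  ] [-3.31  0.33 12.42  0.08  0.8 ]
[-0.38  0.05 -1.18] [-3.35 -0.16 13.44  0.03  0.78]
[-0.58  0.04 -1.3 ] [-3.61 -0.56 13.68  0.02  0.75]
[-0.78  0.01 -1.39] [-2.86  0.21 14.54  0.04  0.71]
[-0.97  0.02 -1.42] [-2.48  0.37 14.15 -0.    0.6 ]
[-1.13  0.04 -1.48] [-2.650e+00 -4.000e-02  1.412e+01 -1.000e-02  5.600e-01]
[-1.31  0.04 -1.55] [-2.61 -0.19 14.07 -0.04  0.51]
[-1.48  0.03 -1.61] [-2.1  -0.1  14.08 -0.02  0.45]
[-1.62  0.02 -1.68] [-1.77 -0.44 14.62 -0.02  0.43]
[-1.74  0.   -1.71] [-1.46 -0.53 14.5  -0.04  0.36]
[-1.84 -0.02 -1.74] [-1.51 -0.12 14.33 -0.03  0.36]
[-1.94 -0.03 -1.79] [-1.04 -0.24 14.48 -0.04  0.34]
[-2.01 -0.04 -1.83] [-1.22 -0.35 14.94 -0.04  0.31]
[0.03 0.29 0.03] 0.035082070429987046 44.989898800849915 31.225
```

View pics/o6.png

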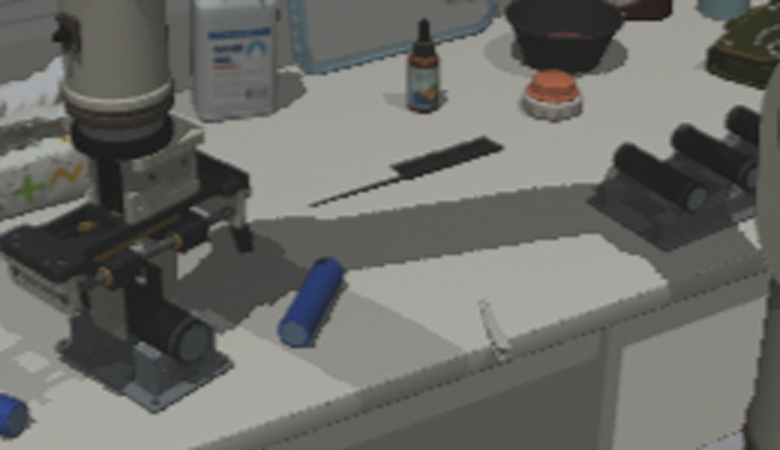

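The scene shows the barrel seated in the V-rest at (180,330), held by the fingers, with the three tubes in a row in the rack. The push is a steady 14.9 N with side loads of about 1 N or less. Handing in.

```bash
python3 - <<'E'
from press import *
print(F().round(2)); print(manip.hand_in())
E
```

```text
[-1.25  0.03 14.13  0.03  0.24]
the job is handed in; nothing more can be done
None
```

The job is handed in: the short tube lies in the rack's free place beside the other two, and the long barrel sits centrally in the V-rest with its collar clear, held pressed down at about 14–15 N with almost no sideways load, about 31 s into the 62 s allowed.

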